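# Bring the wheelchair wheel's valve to the top for inflating

### The job

The spare wheelchair wheel on the blue repair stand is about to be pumped up. Push its white spokes round with the fingertips, one after another, until the red-capped valve stem points straight up the slope, at twelve o'clock, then take the hand clear of the wheel. Do not turn it by the tyre or by the valve stem, and leave the gel bottle, the tape roll and the orange inflator where they stand.

Things in the scene. Friction and masses are not known exactly. Their poses are not given: they have to be found in the camera images.
- hub (a point): Point on the wheel's axle, level with the spokes' front faces. Axes are the fixed stand's: z vertical, x level, away from the robot's side, y level, to the left seen from the robot. The wheel (304 mm across) lies on a slope of 35 degrees: its face looks along n = (-0.574, 0, 0.819) in these axes; twelve o'clock is straight up the slope, u = (0.819, 0, 0.574). Angles are from u towards y.
- bracket (a point): On the axle, 21 mm in front of hub along n, same axes. Centre of the fixed dark steel bracket in front of the wheel: three arms at 70, 180 and 290 degrees from twelve o'clock, each 12 mm wide, 180 mm long, fronts level with this point, 6 mm thick, 15 mm clear of the spokes; centre nut 32 mm wide, 5 mm proud. Fingers fit in the 140 degree opening between the two upper arms.
- stand: Fixed blue stand, origin at the centre of its underside on the table, same axes as hub. Foot 300 x 340 mm. Its leaned back panel's face lies 38 mm behind hub along n, 340 mm wide, reaching 100 mm up and 180 mm down the slope from the axle.
- wheel (a joint): Turn of the wheel, rad: 0 with the valve stem at twelve o'clock, growing as the stem goes from there to the robot's left (anticlockwise seen from the robot); 2 pi is twelve o'clock again. Turns either way, more than a full turn, against a drag of about 0.3 N m and stays where it is left. It starts with the stem in the lower part, between 1.9 and 4.4.
- spokes: Five white spokes 72 degrees apart, at joint angle + 36 + 72 k degrees from twelve o'clock (the stem is midway between two). Each 14 mm wide, 12 mm deep backwards from the level of hub, free from the hub (radius 28 mm) to the rim (inner radius 112 mm); 26 mm of space behind. Origin on the axle, 38 mm behind hub; x towards the stem, z along n.
- tyre: Black tyre around the rim, from 120 to 152 mm radius, its front 2 mm in front of the spoke fronts. Not to be pushed. Origin and axes as spokes.
- stem: Brass valve stem, coming out of the rim's front and bent outwards over the tyre's side, with a red cap, 10 mm thick. Rises to 12 mm in front of the spoke fronts. Not to be pushed. Origin and axes as spokes.
- stem_cap (a point): Centre of the red valve cap, 140 mm from the axle, 7 mm in front of the spoke fronts. Its x axis points from the axle out through the stem.
- gel_mid (a point): Clear hand gel bottle with a green cap, standing, 60 mm across, 150 mm high; point at its centre.
- tape: Yellow roll of tape lying flat, 70 mm across, 25 mm high; origin at the centre of its underside.
- inflator_mid (a point): Orange tyre inflator, a 90 x 60 mm box 116 mm high with a white gauge, standing; point at half its height.

How it is judged:
By the outcome, as a careful person would: the job done as asked, in the order asked, and still so for the second after the job is handed in, with the robot touching nothing.
It also fails if it takes over 58 s, if anything falls off the work surface, if the arm or the gripper's body presses on something with over 40 N, if the wrist force passes 120 N, or if a joint passes its speed limit or range.

### The arm

A 7-joint arm with a two-finger parallel gripper is mounted at the origin on the work surface. World frame = base frame: x ahead of the robot, y to its left, z up, the work surface at z = 0. Lengths are in m, angles in rad, forces in N, time in s.
With the tool pointing down it reaches from about 0.35 to 0.9 m from the base axis. Payload 8.1 kg.
Tool frame: the origin (TCP) lies at the very end of the fingers, on their centre line; the grasp point (between the pads) lies bot.tcp_to_grasp behind it (bot.tcp_to_grasp is the distance from the TCP to the grasp point, in m); z points along the fingers, y is the line along which they close (so a half turn about z gives the same grasp; the last joint's range is limited). The gripper opens to 92 mm and grips with 3 to 60 N. Pads are 19 mm wide; open, the fingers measure 130 mm over their backs; the gripper's body (75 mm by 190 mm) begins 47 mm behind the grasp point.
Start: joints at [0.998, 0.434, 0.025, 1.573, -0.012, 1.134, -0.075], TCP at [0.283, -0.557, 0.227] pointing down, gripper open.
Joint ranges: [-2.62, 2.62], [-0.44, 2.09], [-1.27, 1.32], [0.08, 2.57], [-1.32, 4.46], [0.12, 2], [-2.74, 2.74]. Speed limits (rad/s): [2.22, 2.22, 3.01, 3.01, 3.14, 3.14, 3.14].

### API

Orientations are given as a rotation vector (axis times angle).
In Python, from workcell import bot, camera, ticket gives the robot as it stands.
- The arm moves only by the shell command python3 -m jog 'ROWS' [FORCE]. ROWS is JSON, one flat list of numbers, 5 for each row, row after row: the finger opening in m, from 0 to 0.0918, then the shift along the tool's x, y, z in m, then the turn about the tool's z in rad. In form: [claw, dx, dy, dz, turn, claw, dx, dy, dz, turn, ...]. A call has exactly 8 rows; each row is the pose to reach, as a shift and turn from the pose commanded when the call began, along the tool's axes at that moment; what a row does not reach only later rows make up. A row lasts 1/12 s, in which the tool goes at most 41.7 mm and 7.16 degrees, less where a joint would pass 70% of its speed; a pose out of reach is approached as far as the arm can. A call with a gripper value outside its range is refused whole. The fingers move at their own pace and stop on an object; FORCE is the grip in N (left out, the last holds). Time passes only in rows, so rows that repeat a pose let the fingers close, or fill a call up. It gives the time, the measured TCP pose, the force, the opening and the grip force at its end, in the units of the state.
- bot.read_state(): the state, without advancing time (a new reading comes with each control period).
- camera(name): name is "scene" or "side" or "wrist"; returns a dict with "pixels" (400x640x3 uint8, blue, green, red), "fx", "fy", "cx", "cy" (pixels), "extrinsics" (4x4, takes a point from camera to world coordinates). Camera axes: x right, y down, z forward; pixel columns grow to the right and rows downward; lengths in m; the calibration is good to about 2 mm. The wrist camera is an equidistant fisheye: a pixel r from the principal point sees the ray r / f radians off the axis. A picture is of the moment at which its call begins. There is no depth.
- ticket.hand_in(): hands the job in; it is judged then, once.
The state is a dict: "time_s": time; "joint_pos": joint angles; "qvel": joint speeds; "effort": joint torques, N m; "position": TCP position; "ee_rot": TCP orientation; "force": force on the tool from outside, world axes, zero at the start; "wrist_torque": the same for the moment, N m; "width": finger opening in m; "grip_force": force on a finger pad.
Only numpy, scipy, OpenCV 4.12 (cv2) and the standard library are available. Lean on these libraries where they do the work, as an engineer would, in place of code of your own. Each camera call takes 0.05 s, during which the arm holds its last target. There are 200 camera calls.

## Working session

There is one attempt and no reset: what is moved stays moved. The work goes in short steps, Python scripts to look and compute and a shell command to move; the robot and the scene stay as the last step left them, time stands still between calls to the robot, and variables do not carry over. Pictures are saved under pics/ and viewed, at most 10 in all, crops included, and the job is handed in when it is done.

```bash
ls; mkdir -p pics; python3 - <<'E'
from workcell import bot,camera
import cv2,numpy as np
np.set_printoptions(precision=4,suppress=True)
for n in ("scene","side"):
    c=camera(n); cv2.imwrite(f"pics/{n}0.png",c["pixels"]); print(n,c["fx"],c["fy"],c["cx"],c["cy"]); print(c["extrinsics"])
    np.savez(f"{n}0.npz",**c)
s=bot.read_state(); print(s, bot.tcp_to_grasp)
E
```

```text
pics
scene 367.6262449515547 367.6262449515547 322.51662361798265 200.27231842496064
[[ 0.0381  0.7491 -0.6613  1.1268]
 [ 0.9993 -0.0243  0.0301  0.0106]
 [ 0.0065 -0.662  -0.7495  0.7901]
 [ 0.      0.      0.      1.    ]]
side 460.8209520467829 460.8209520467829 316.0098173243259 192.44058412672285
[[-0.9978 -0.0439  0.0507  0.495 ]
 [-0.0656  0.4863 -0.8713  0.9269]
 [ 0.0136 -0.8727 -0.4881  0.6765]
 [ 0.      0.      0.      1.    ]]
{'time_s': 0.1, 'joint_pos': array([ 0.9984,  0.4352,  0.025 ,  1.574 , -0.0116,  1.134 , -0.0751]), 'qvel': array([ 0.0004, -0.0028, -0.0006, -0.0033, -0.0018, -0.0007,  0.0006]), 'effort': array([  0.0048, -66.9121,   0.9892, -31.5146,  -0.0604,   0.0372,
         0.    ]), 'position': array([ 0.2827, -0.5569,  0.226 ]), 'ee_rot': array([-3.0541, -0.7308,  0.0007]), 'force': array([ 0.9869, -0.9209, -0.3429]), 'wrist_torque': array([ 0.0005,  0.0155, -0.0217]), 'grip_force': 0.0, 'width': 0.09151411735740328} 0.0188
```

View pics/scene0.png

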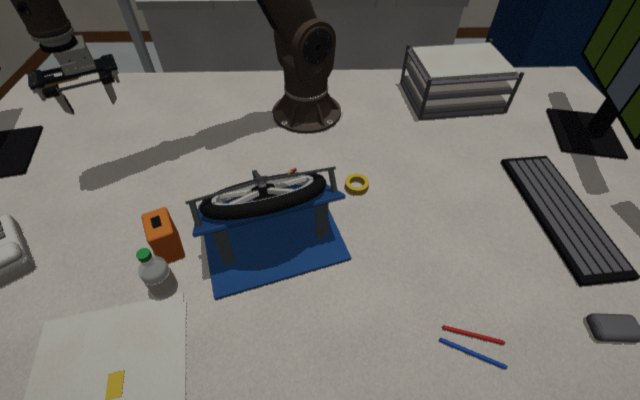

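View pics/side0.png

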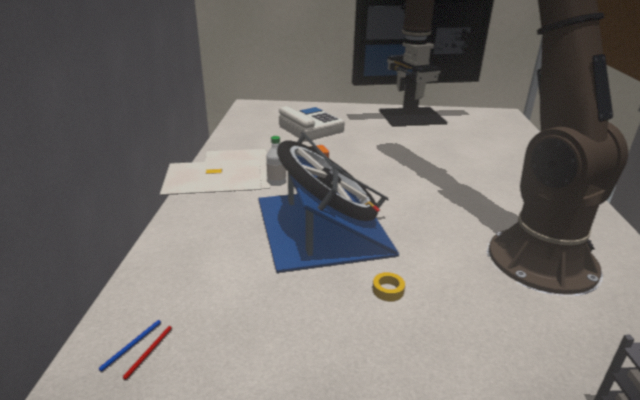

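The scene view shows the wheel on its stand at about (262,190), leaning towards the robot. The stand's foot corners are near (215,293) and (349,258), and a red cap shows at (293,171). In the side view the cap is at (375,209) and the foot corners are at (258,197), (277,270) and (397,252). The inflator and gel bottle stand on the wheel's -y side, and the tape is on its +y side.

```bash
cat > h.py <<'E'
import numpy as np,cv2
from scipy.spatial.transform import Rotation as R
np.set_printoptions(precision=4,suppress=True)
def ray(c,p):
    E=c["extrinsics"]; d=E[:3,:3]@np.array([(p[0]-c["cx"])/c["fx"],(p[1]-c["cy"])/c["fy"],1]); return E[:3,3],d/np.linalg.norm(d)
def plane(c,p,z=0.):
    o,d=ray(c,p); return o+d*(z-o[2])/d[2]
def tri(a,p,b,q):
    o1,d1=ray(a,p);o2,d2=ray(b,q); t=np.linalg.lstsq(np.c_[d1,-d2],o2-o1,rcond=None)[0]
    return (o1+t[0]*d1+o2+t[1]*d2)/2, np.linalg.norm(o1+t[0]*d1-o2-t[1]*d2)
def proj(c,P):
    E=c["extrinsics"]; q=(np.atleast_2d(P)-E[:3,3])@E[:3,:3]; return np.c_[q[:,0]/q[:,2]*c["fx"]+c["cx"],q[:,1]/q[:,2]*c["fy"]+c["cy"]]
E
python3 - <<'E'
from h import *
s=np.load("scene0.npz");d=np.load("side0.npz")
print("cap",tri(s,(293,171),d,(375,209)))
for z in (0,.012):
  print([plane(s,p,z) for p in ((215,293),(349,258))],[plane(d,p,z) for p in ((258,197),(277,270),(397,252))])
a=cv2.resize(s["pixels"][150:300,170:370],(800,600),interpolation=cv2.INTER_CUBIC)
b=cv2.resize(d["pixels"][130:280,240:440],(800,600),interpolation=cv2.INTER_CUBIC)
cv2.imwrite("pics/sz.png",a);cv2.imwrite("pics/dz.png",b)
E
```

```text
cap (array([ 0.4071, -0.0374,  0.0973]), np.float64(0.0004002492445790388))
[array([ 0.7108, -0.2202,  0.    ]), array([0.6257, 0.1016, 0.    ])] [array([ 0.7336, -0.2378,  0.    ]), array([0.6308, 0.0934, 0.    ]), array([0.3476, 0.0002, 0.    ])]
[array([ 0.7171, -0.2167,  0.012 ]), array([0.6333, 0.1003, 0.012 ])] [array([ 0.7293, -0.2171,  0.012 ]), array([0.6284, 0.1081, 0.012 ]), array([0.3502, 0.0166, 0.012 ])]
```

View pics/sz.png

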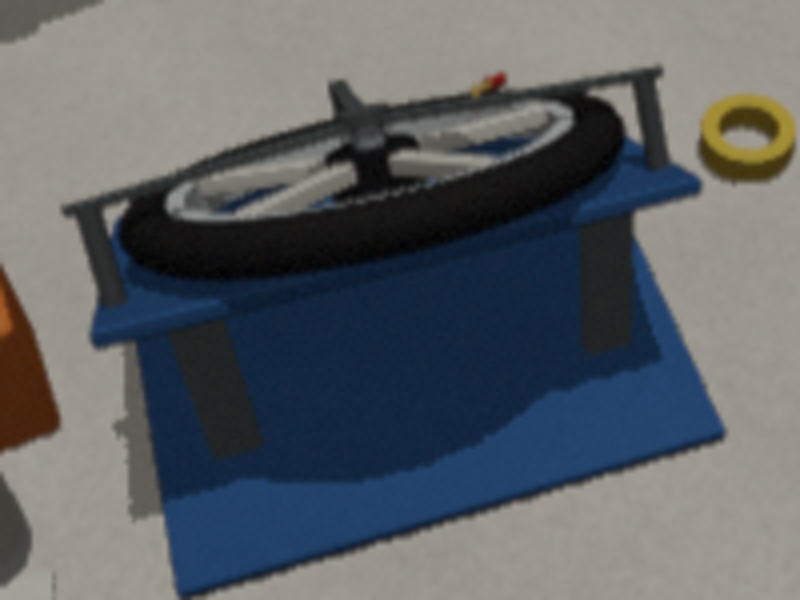

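View pics/dz.png

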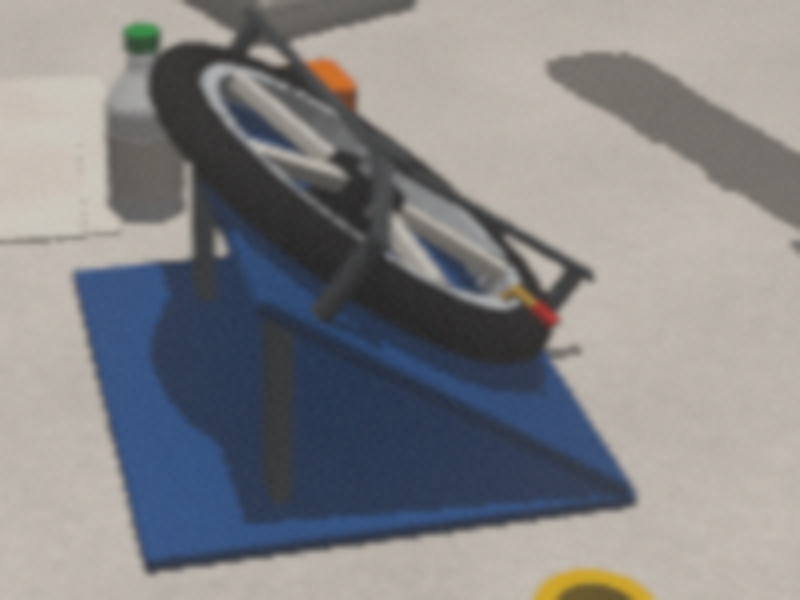

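```bash
cat > fit.py <<'E'
from h import *
from scipy.optimize import least_squares
s=np.load("scene0.npz");d=np.load("side0.npz")
S=lambda x,y:(x/4+170-.4,y/4+150-.4); D=lambda x,y:(x/4+240-.4,y/4+130-.4)
n=np.array([-.5736,0,.8192]);u=np.array([.8192,0,.5736]);y=np.array([0,1.,0])
rad=lambda a:np.cos(a)*u+np.sin(a)*y
A=lambda deg,r=.18:r*rad(np.radians(deg))+.018*n
obs=[(s,S(183,597),'f',(.15,-.17,0)),(s,S(722,437),'f',(.15,.17,0)),(d,D(148,570),'f',(.15,.17,0)),(d,D(635,502),'f',(-.15,.17,0)),
(s,S(660,74),'h',A(70)),(s,S(67,210),'h',A(290)),(s,S(340,84),'h',A(180)),(d,D(590,275),'h',A(180)),(d,D(255,12),'h',A(290)),(d,D(380,232),'h',A(70)),
(s,S(495,81),'c',0),(d,D(545,313),'c',0)]
def pts(p):
    Rz=R.from_euler('z',p[2]).as_matrix(); o=np.array([p[0],p[1],0]); h=np.array([p[3],0,p[4]]); out=[]
    for c,q,k,v in obs:
        L=np.array(v,float) if k=='f' else h+(np.array(v) if k=='h' else .14*rad(p[5])+.007*n)
        out.append((proj(c,o+Rz@L)[0]-q))
    return np.array(out)
f=least_squares(lambda p:pts(p).ravel(),[.53,-.08,.2,0,.15,2.7],loss='soft_l1')
p=f.x;print(p);print(pts(p).T)
Rz=R.from_euler('z',p[2]).as_matrix();hub=np.array([p[0],p[1],0])+Rz@[p[3],0,p[4]]
print("hub",hub,"u",Rz@u,"y",Rz@y,"n",Rz@n,"wheel deg",np.degrees(p[5]))
np.savez("w.npz",hub=hub,Rz=Rz)
E
python3 fit.py
```

```text
[ 0.5347 -0.1009  0.2909 -0.0193  0.1515  2.3615]
[[-1.6832  0.3668  0.2102  1.5844  0.4082 -1.1703 -1.0835  0.7139 -0.6656
  -0.348  -0.1564 -0.3331]
 [ 0.6276  0.4295  1.1514  1.6678 -0.889  -0.0256 -0.3948  0.2633 -0.4683
   2.8765  0.0175  0.3784]]
hub [ 0.5162 -0.1064  0.1515] u [0.7848 0.235  0.5736] y [-0.2868  0.958   0.    ] n [-0.5495 -0.1645  0.8192] wheel deg 135.30638122337987
```

```bash
cat > to.py <<'E'
import sys
from h import *
from workcell import bot
w=np.load("w.npz");n=np.array([-.5736,0,.8192]);u=np.array([.8192,0,.5736]);y=np.array([0,1.,0])
B=w["Rz"]@np.c_[u,y,n]
st=bot.read_state();T=R.from_rotvec(st["ee_rot"]).as_matrix()
print("t",st["time_s"],"slz now mm",B.T@(st["position"]-w["hub"])*1e3,"F",st["force"],"w",st["width"])
ly=T.T@(w["Rz"]@y); a=np.arctan2(-ly[0],ly[1]); a=(a+np.pi/2)%np.pi-np.pi/2
print("turn",a,"q",st["joint_pos"])
v=[float(k)/1e3 for k in sys.argv[1:]]
for i in range(0,len(v),3): print(v[i:i+3],T.T@(w["hub"]+B@v[i:i+3]-st["position"]))
E
python3 to.py 150 0 150  40 62 90  40 62 -14
```

```text
t 0.1 slz now mm [-246.3319 -364.6079  263.5007] F [ 0.9869 -0.9209 -0.3429] w 0.09151411735740328
turn 0.17882526348328476 q [ 0.9984  0.4352  0.025   1.574  -0.0116  1.134  -0.0751]
[0.15, 0.0, 0.15] [ 0.4484 -0.2897 -0.134 ]
[0.04, 0.062, 0.09] [ 0.4046 -0.3604 -0.0217]
[0.04, 0.062, -0.014] [ 0.4633 -0.3497  0.0635]
```

```bash
python3 -m jog '[0,0,0,-0.04,0, 0,0.02,-0.02,-0.08,0.05, 0,0.05,-0.04,-0.11,0.1, 0,0.08,-0.06,-0.12,0.15, 0,0.11,-0.08,-0.12,0.179, 0,0.14,-0.1,-0.12,0.179, 0,0.17,-0.13,-0.12,0.179, 0,0.20,-0.16,-0.12,0.179]' 20
python3 to.py -40 0 150 40 68 90
```

```text
time_s: 0.77
position: [0.3887, -0.3237, 0.3465]
ee_rot: [-3.108, -0.455, 0.0]
force: [1.0, 0.3, 0.0]
width: 0.043
grip_force: 0.0
t 0.7667 slz now mm [ -39.2475 -171.5596  265.5334] F [0.9763 0.3043 0.0293] w 0.04303748355512889
turn -0.0002940700057854073 q [ 0.6434  0.1632 -0.0648  1.6566  0.011   1.3225 -0.7034]
[-0.04, 0.0, 0.15] [ 0.0656 -0.1716  0.0951]
[0.04, 0.068, 0.09] [ 0.1655 -0.2396  0.0983]
```

```bash
python3 -m jog '[0,0.01,-0.03,0,0, 0,0.02,-0.07,0,0, 0,0.03,-0.11,0,0, 0,0.04,-0.15,0,0, 0,0.05,-0.18,0,0, 0,0.05,-0.2,0,0, 0,0.05,-0.2,0,0, 0,0.05,-0.2,0,0]'
python3 - <<'E'
from h import *
from workcell import camera
c=camera("wrist");np.savez("wrist1.npz",**c);cv2.imwrite("pics/w1.png",c["pixels"]);print(c["fx"],c["cx"],c["cy"],c["extrinsics"])
E
python3 to.py 40 68 60
```

```text
time_s: 1.43
position: [0.3787, -0.1189, 0.3468]
ee_rot: [3.107, 0.459, -0.0]
force: [0.2, -1.6, -1.0]
width: 0.0005
grip_force: 0.0
309.70691628693146 321.1009431975448 197.4608625757308 [[ 0.2887 -0.9221 -0.2577  0.4488]
 [-0.9574 -0.2779 -0.0781 -0.0978]
 [ 0.0004  0.2693 -0.9631  0.5039]
 [ 0.      0.      0.      1.    ]]
t 1.4833 slz now mm [  0.9457  26.4278 237.6467] F [-0.394   0.0506 -0.2361] w 0.0006221026592137739
turn 0.00010362977627176306 q [ 0.4291 -0.0176 -0.2498  1.8542 -0.004   1.3044 -1.0994]
[0.04, 0.068, 0.06] [ 0.1339 -0.0416  0.1231]
```

View pics/w1.png

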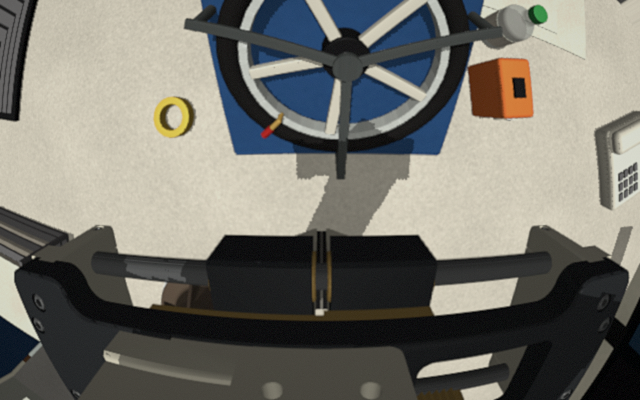

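The wrist view shows the whole wheel. The nut is at (347,67), the lower arm's end at (341,178), the left arm's end at (187,24) and the red cap at (267,131). I'll add these points to the fit.

```bash
cat >> h.py <<'E'
def fproj(c,P):
    E=c["extrinsics"]; q=(np.atleast_2d(P)-E[:3,3])@E[:3,:3]; r=np.hypot(q[:,0],q[:,1]); th=np.arctan2(r,q[:,2])
    return np.c_[q[:,0]/r*th*c["fx"]+c["cx"],q[:,1]/r*th*c["fy"]+c["cy"]]
E
sed -i "s/^def pts/w1=np.load('wrist1.npz')\nobs+=[(w1,(347,67),'h',.026*n),(w1,(341,178),'h',A(180)+.003*n),(w1,(187,23),'h',A(70)+.003*n),(w1,(267,131),'c',0)]\ndef pts/; s/proj(c,o/(fproj if c is w1 else proj)(c,o/" fit.py; python3 fit.py
python3 - <<'E'
from h import *
import re
w=np.load("w.npz");c=np.load("wrist1.npz");im=c["pixels"].copy();B=w["Rz"]@np.array([[.8192,0,-.5736],[0,1,0],[.5736,0,.8192]])
def d(P,col):
    for a in fproj(c,w["hub"]+np.array(P)@B.T): cv2.circle(im,tuple(np.round(a*4).astype(int)),4,col,-1,shift=2)
for r in (.112,.152): d([(r*np.cos(t),r*np.sin(t),0) for t in np.linspace(0,6.28,90)],(0,0,255))
for t in np.radians((70,180,290)): d([(r*np.cos(t),r*np.sin(t),.021) for r in np.linspace(0,.18,20)],(0,255,0))
for k in range(5):
  t=np.radians(135.3+36+72*k); d([(r*np.cos(t),r*np.sin(t),0) for r in np.linspace(.028,.112,20)],(255,0,255))
cv2.imwrite("pics/ov.png",cv2.resize(im[:200,140:540],(800,400)))
E
```

```text
[ 0.5349 -0.1012  0.2929 -0.0178  0.1516  2.3628]
[[-1.6751  0.3233  0.2756  1.5427  0.4744 -1.2529 -1.2183  0.0496 -1.3889
  -0.9672 -0.2697 -0.946   0.689  -0.6438 -3.5402  0.277 ]
 [ 0.8351  0.3841  1.1273  1.4967 -0.533   0.6376  0.0095  0.1569 -0.4981
   2.8181  0.3863  0.2753  1.0673  1.7231 -0.0108 -0.4326]]
hub [ 0.5179 -0.1063  0.1516] u [0.7843 0.2366 0.5736] y [-0.2888  0.9574  0.    ] n [-0.5492 -0.1656  0.8192] wheel deg 135.37854267781418
```

View pics/ov.png

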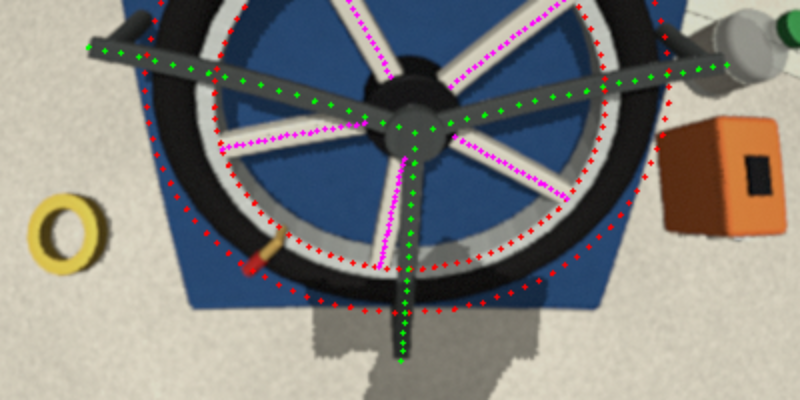

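```bash
python3 to.py 50 2 -14 50 -38 -14
```

```text
t 1.4833 slz now mm [ -0.4082  27.0969 238.4543] F [-0.394   0.0506 -0.2361] w 0.0006221026592137739
turn -0.0019143409383772791 q [ 0.4291 -0.0176 -0.2498  1.8542 -0.004   1.3044 -1.0994]
[0.05, 0.002, -0.014] [0.1862 0.0247 0.1778]
[0.05, -0.038, -0.014] [0.1863 0.0647 0.1779]
```

```bash
python3 -m jog '[0,0.035,0.005,0,0, 0,0.07,0.01,0,0, 0,0.105,0.015,0.01,0, 0,0.14,0.02,0.03,0, 0,0.165,0.025,0.06,0, 0,0.18,0.025,0.08,0, 0,0.186,0.025,0.1,0, 0,0.186,0.025,0.1,0]'
python3 - <<'E'
from h import *
from workcell import camera
c=camera("wrist");np.savez("wrist2.npz",**c);cv2.imwrite("pics/w2.png",c["pixels"])
c=camera("side");cv2.imwrite("pics/d2.png",cv2.resize(c["pixels"][40:280,220:540],(800,600)))
E
python3 to.py 50 2 -14 50 -38 -14
```

```text
time_s: 2.15
position: [0.5633, -0.0912, 0.2415]
ee_rot: [-3.107, -0.453, 0.012]
force: [-0.9, 0.7, -0.3]
width: 0.0005
grip_force: 0.0
t 2.25 slz now mm [93.7267  0.8785 49.692 ] F [0.3399 0.2477 0.0685] w 0.0008103879811764436
turn -0.0036789886376418224 q [ 0.2842  0.3548 -0.2933  1.6586  0.1106  1.1469 -1.3191]
[0.05, 0.002, -0.014] [ 0.0009 -0.0011  0.0772]
[0.05, -0.038, -0.014] [0.001  0.0389 0.0772]
```

View pics/d2.png

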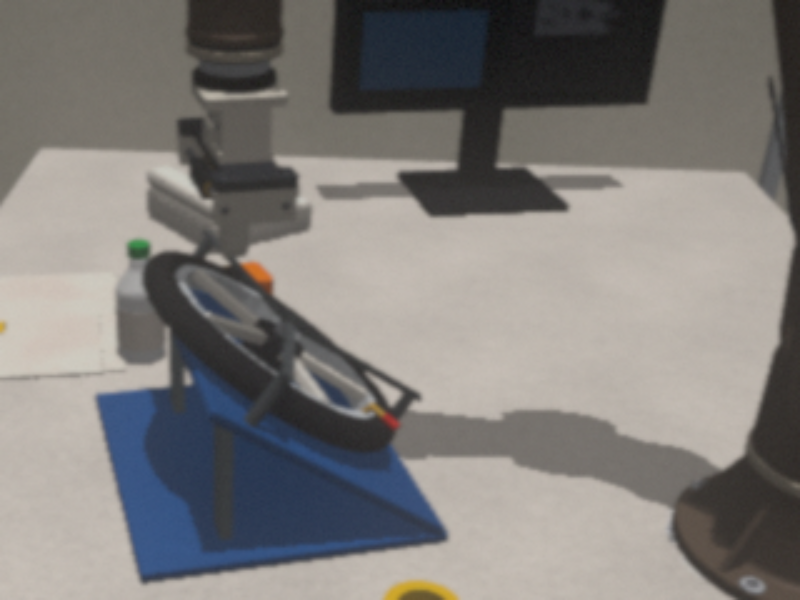

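The side view shows the closed hand above the upper part of the wheel, at about (233,245) in the crop, with the wheel and props undisturbed. Next I go straight down.

```bash
python3 -m jog '[0,0,-0.001,0.015,0, 0,0,-0.001,0.03,0, 0,0,-0.001,0.04,0, 0,0,-0.001,0.05,0, 0,0,-0.001,0.06,0, 0,0,-0.001,0.07,0, 0,0,-0.001,0.077,0, 0,0,-0.001,0.077,0]'
python3 to.py 50 -38 -14; python3 - <<'E'
from h import *
from workcell import camera
c=camera("wrist");cv2.imwrite("pics/w3.png",c["pixels"])
E
```

```text
time_s: 2.92
position: [0.5632, -0.0893, 0.1682]
ee_rot: [-3.108, -0.455, 0.003]
force: [-0.2, -0.3, -0.6]
width: 0.0005
grip_force: 0.0
t 2.9167 slz now mm [ 49.1312   3.1515 -14.0767] F [-0.1844 -0.3315 -0.6361] w 0.0004931215490317268
turn -0.0022274686908447805 q [ 0.274   0.4238 -0.2878  1.7624  0.1411  0.9777 -1.3491]
[0.05, -0.038, -0.014] [ 0.0008  0.0411 -0.0006]
```

View pics/w3.png

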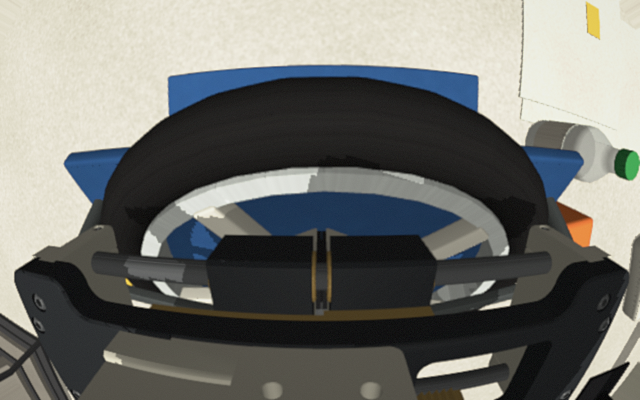

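The fingertips are in the upper gap between two spokes, seen at about (230,225) and (460,235), and nothing is touched. I push towards -y, onto the spoke on the right.

```bash
python3 -m jog '[0,0,0.006,0,0, 0,0,0.012,0,0, 0,0,0.018,0,0, 0,0,0.024,0,0, 0,0,0.03,0,0, 0,0,0.036,0,0, 0,0,0.041,0,0, 0,0,0.041,0,0]'
python3 to.py 50 -38 -14; cat > shot.py <<'E'
import sys
from h import *
from workcell import camera
c=camera(sys.argv[1]);np.savez(sys.argv[2]+".npz",**c);cv2.imwrite(f"pics/{sys.argv[2]}.png",c["pixels"])
# wheel angle: sample ring inside rim, white score vs joint angle
w=np.load("w.npz");B=w["Rz"]@np.array([[.8192,0,-.5736],[0,1,0],[.5736,0,.8192]])
f=fproj if sys.argv[1]=="wrist" else proj
cap=[];W=np.radians(np.arange(0,360,.5))
P=np.array([(.14*np.cos(t),.14*np.sin(t),.007) for t in W])@B.T+w["hub"]
hsv=cv2.cvtColor(c["pixels"],cv2.COLOR_BGR2HSV)
red=((hsv[...,0]<6)|(hsv[...,0]>174))&(hsv[...,1]>170)&(hsv[...,2]>80)
px=f(c,P); m=np.zeros(red.shape,np.uint8)
for p in px: cv2.circle(m,tuple(np.round(p).astype(int)),5,255,-1)
k=np.argwhere(red&(m>0))
if len(k):
    q=k.mean(0)[::-1]; e=np.hypot(*(px-q).T); i=e.argmin(); print("cap px",q,len(k),"wheel deg",np.degrees(W[i]),"err px",e[i])
else: print("no cap seen")
E
python3 shot.py scene s4; python3 shot.py side d4; python3 shot.py wrist w4
```

```text
time_s: 3.63
position: [0.5761, -0.1287, 0.1698]
ee_rot: [-3.108, -0.454, -0.0]
force: [-0.4, 2.9, 0.6]
width: 0.0005
grip_force: 1.3
t 3.6333 slz now mm [ 50.791  -38.2824 -13.3384] F [-0.3671  2.9167  0.6283] w 0.0004685556123385165
turn -0.0026040833045790635 q [ 0.3267  0.45   -0.2758  1.7136  0.1403  0.9973 -1.2798]
[0.05, -0.038, -0.014] [-0.0003 -0.0003  0.001 ]
cap px [299.2857 169.4286] 7 wheel deg 126.5 err px 0.4156061249055595
cap px [373.4 208. ] 5 wheel deg 130.5 err px 0.37111323665613016
no cap seen
```

```bash
python3 -m jog '[0,0,-0.01,0,0, 0,0,-0.015,-0.035,0, 0,0,-0.05,-0.045,0, 0,-0.004,-0.085,-0.045,0, 0,-0.004,-0.094,-0.042,0, 0,-0.004,-0.094,-0.025,0, 0,-0.004,-0.094,-0.01,0, 0,-0.004,-0.094,0.003,0]'
python3 to.py 45 56 -14 45 -10 -14; python3 shot.py side d5
```

```text
time_s: 4.45
position: [0.5443, -0.0391, 0.166]
ee_rot: [3.108, 0.457, -0.0]
force: [-0.5, 0.7, -0.1]
width: 0.0004
grip_force: 0.0
t 4.45 slz now mm [ 44.9594  56.7078 -13.8461] F [-0.516   0.6743 -0.0554] w 0.00036764078090893097
turn -0.0010785408082831793 q [ 0.2067  0.3905 -0.3098  1.8246  0.1441  0.9485 -1.4445]
[0.045, 0.056, -0.014] [0.0001 0.0007 0.0001]
[0.045, -0.01, -0.014] [0.0002 0.0667 0.0001]
cap px [373.2 207.8] 5 wheel deg 130.0 err px 0.5795847862159123
```

```bash
python3 -m jog '[0,0,0.007,0,0, 0,0,0.014,0,0, 0,0,0.021,0,0, 0,0,0.028,0,0, 0,0.002,0.035,-0.001,0, 0,0.002,0.042,-0.001,0, 0,0.003,0.049,-0.002,0, 0,0.004,0.056,-0.003,0]'
python3 to.py 50 -38 -14; python3 shot.py side d6
python3 -m jog '[0,0,0.007,0,0, 0,0,0.014,0,0, 0,0,0.021,0,0, 0,0,0.027,0,0, 0,0,0.033,0,0, 0,0,0.038,0,0, 0,0,0.038,0,0, 0,0,0.038,0,0]'
python3 to.py 50 -38 -14; python3 shot.py side d7;python3 shot.py scene s7;python3 shot.py wrist w7
```

```text
time_s: 5.17
position: [0.5637, -0.0904, 0.1701]
ee_rot: [-3.105, -0.457, 0.004]
force: [-5.6, 8.0, 0.8]
width: 0.0003
grip_force: 4.0
t 5.1667 slz now mm [ 50.3507   2.0365 -12.6617] F [-5.6035  7.9733  0.8099] w 0.0003150689634353007
turn -0.0006732020954975937 q [ 0.2809  0.424  -0.2932  1.7575  0.1402  0.9836 -1.3444]
[0.05, -0.038, -0.014] [0.0005 0.04   0.0012]
cap px [346.3333 197.6667] 3 wheel deg 87.0 err px 0.5793161099041241
time_s: 5.88
position: [0.5764, -0.1288, 0.1707]
ee_rot: [3.108, 0.454, 0.003]
force: [0.1, 2.4, 1.1]
width: 0.0004
grip_force: 1.2
t 5.8833 slz now mm [ 51.5569 -38.4856 -12.8215] F [0.1447 2.3742 1.1495] w 0.0004359734078866304
turn -0.0025787323900852144 q [ 0.3289  0.4492 -0.2795  1.7131  0.1431  0.9976 -1.2823]
[0.05, -0.038, -0.014] [-0.0006 -0.0005  0.0019]
cap px [320.3333 178.6667] 3 wheel deg 56.5 err px 1.7962089610126075
cap px [316.3 177.4] 30 wheel deg 58.00000000000001 err px 0.6047163810756429
cap px [ 59.8495 239.8172] 93 wheel deg 54.0 err px 0.8946230746947269
```

```bash
python3 -m jog '[0,0,-0.01,0,0, 0,0,-0.015,-0.035,0, 0,0,-0.05,-0.045,0, 0,-0.004,-0.085,-0.045,0, 0,-0.004,-0.094,-0.042,0, 0,-0.004,-0.094,-0.025,0, 0,-0.004,-0.094,-0.01,0, 0,-0.004,-0.094,0.003,0]'
python3 shot.py wrist w8
python3 -m jog '[0,0,0.007,0,0, 0,0,0.014,0,0, 0,0,0.021,0,0, 0,0,0.028,0,0, 0,0.002,0.035,-0.001,0, 0,0.002,0.042,-0.001,0, 0,0.003,0.049,-0.002,0, 0,0.004,0.056,-0.003,0]'
python3 to.py 50 -8 -14; python3 shot.py wrist w9; python3 shot.py scene s9;python3 shot.py side d9
```

```text
time_s: 6.7
position: [0.5442, -0.0391, 0.1659]
ee_rot: [3.108, 0.457, -0.001]
force: [0.5, 1.1, -0.1]
width: 0.0005
grip_force: 0.0
cap px [190.6866 249.0249] 201 wheel deg 56.5 err px 0.26484946728989944
time_s: 7.42
position: [0.5636, -0.0903, 0.17]
ee_rot: [-3.105, -0.457, 0.004]
force: [-6.4, 7.6, 0.5]
width: 0.0006
grip_force: 4.0
t 7.4167 slz now mm [ 50.1845   2.1224 -12.673 ] F [-6.3818  7.5756  0.4842] w 0.0006291667004542078
turn -0.000599566980991284 q [ 0.2837  0.4245 -0.297   1.7574  0.1421  0.984  -1.3462]
[0.05, -0.008, -0.014] [0.0006 0.0101 0.0012]
cap px [210.2039 164.9934] 304 wheel deg 14.999999999999998 err px 1.1774598320205096
cap px [284.0952 192.0476] 21 wheel deg 13.0 err px 0.19397117070936523
no cap seen
```

```bash
python3 -m jog '[0,0,0.002,0,0, 0,0,0.004,0,0, 0,0,0.006,0,0, 0,0,0.008,0,0, 0,0,0.010,0,0, 0,0,0.011,0,0, 0,0,0.011,0,0, 0,0,0.011,0,0]'
python3 to.py 50 -14 -14; python3 shot.py wrist w10; python3 shot.py scene s10
```

```text
time_s: 8.23
position: [0.5674, -0.1018, 0.17]
ee_rot: [-3.107, -0.456, 0.002]
force: [-4.6, 4.6, 1.8]
width: 0.0004
grip_force: 2.3
t 8.2333 slz now mm [ 50.4746  -9.9662 -12.8522] F [-4.5676  4.5934  1.8431] w 0.0004362739905948752
turn -0.0014789898742169072 q [ 0.2974  0.4313 -0.2923  1.7457  0.1439  0.9867 -1.3287]
[0.05, -0.014, -0.014] [0.0003 0.004  0.0012]
cap px [254.3439 153.7771] 314 wheel deg 4.0 err px 1.0310974477279071
cap px [274.1  194.95] 20 wheel deg 4.0 err px 0.3156178788622811
```

```bash
python3 -m jog '[0,0,0.001,0,0, 0,0,0.002,0,0, 0,0,0.003,0,0, 0,0,0.004,0,0, 0,0,0.004,0,0, 0,0,0.004,0,0, 0,0,0.004,0,0, 0,0,0.004,0,0]'
python3 to.py 50 -14 -14; python3 shot.py wrist w11; python3 shot.py scene s11
```

```text
time_s: 9.0
position: [0.5686, -0.1054, 0.17]
ee_rot: [-3.107, -0.456, 0.001]
force: [-4.5, 5.1, 1.4]
width: 0.0008
grip_force: 2.5
t 9.0 slz now mm [ 50.6225 -13.7562 -12.9158] F [-4.4985  5.1214  1.4152] w 0.000828804691983046
turn -0.0013208999147815703 q [ 0.3023  0.4339 -0.2913  1.7413  0.1438  0.9884 -1.322 ]
[0.05, -0.014, -0.014] [0.0001 0.0002 0.0012]
cap px [267.3891 153.2219] 311 wheel deg 0.5 err px 1.546002813520536
cap px [270.4286 195.7143] 21 wheel deg 1.0 err px 0.1913911535153057
```

View pics/w11.png

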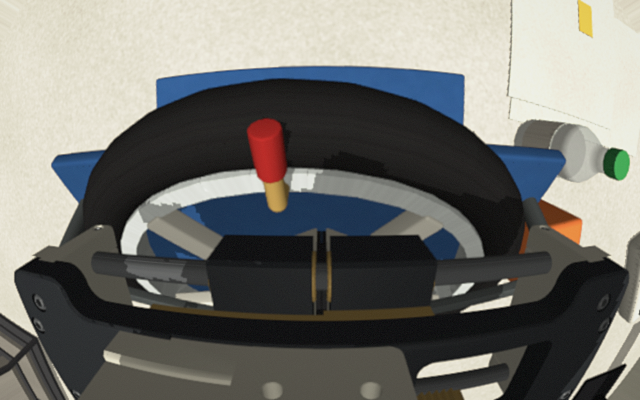

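The cap is at (267,150), nearly at twelve o'clock, with about 0.7° left. I nudge it slightly, back the fingers off, lift clear and check.

```bash
python3 -m jog '[0,0,0.0004,0,0, 0,0,0.0008,0,0, 0,0,0.0008,0,0, 0,0,0.0008,0,0, 0,0,-0.004,0,0, 0,0,-0.01,0,0, 0,0,-0.01,0,0, 0,0,-0.01,-0.01,0]'
python3 -m jog '[0,0,0,-0.03,0, 0,0,0,-0.06,0, 0,0,0,-0.09,0, 0,-0.02,0,-0.12,0, 0,-0.06,0,-0.14,0, 0,-0.1,0,-0.15,0, 0,-0.13,0,-0.15,0, 0,-0.15,0,-0.15,0]'
python3 -m jog '[0,-0.02,0,0,0, 0,-0.04,0,0,0, 0,-0.05,0,0,0, 0,-0.05,0,0,0, 0,-0.05,0,0,0, 0,-0.05,0,0,0, 0,-0.05,0,0,0, 0,-0.05,0,0,0]'
python3 to.py; python3 shot.py wrist w12; python3 shot.py scene s12;python3 shot.py side d12
python3 - <<'E'
from h import *
c=np.load("w12.npz");w=np.load("w.npz");im=c["pixels"].copy();B=w["Rz"]@np.array([[.8192,0,-.5736],[0,1,0],[.5736,0,.8192]])
def d(P,col):
    for a in fproj(c,w["hub"]+np.array(P)@B.T): cv2.circle(im,tuple(np.round(a*4).astype(int)),2,col,-1,shift=2)
for t in np.radians((70,180,290)): d([(r*np.cos(t),r*np.sin(t),.021) for r in np.linspace(0,.18,20)],(0,255,0))
d([(r,0,.007) for r in np.linspace(.03,.2,20)],(255,0,255))
cv2.imwrite("pics/ov12.png",cv2.resize(im[:240,120:520],(800,480)))
E
```

```text
time_s: 9.77
position: [0.5655, -0.0968, 0.1788]
ee_rot: [-3.108, -0.456, 0.003]
force: [-0.5, -0.4, 0.3]
width: 0.0006
grip_force: 0.0
time_s: 10.43
position: [0.4201, -0.1414, 0.3317]
ee_rot: [3.107, 0.451, 0.003]
force: [-0.1, -0.3, -0.3]
width: 0.0009
grip_force: 0.0
time_s: 11.1
position: [0.3755, -0.1539, 0.3296]
ee_rot: [-3.108, -0.457, 0.0]
force: [-0.0, 0.5, -0.5]
width: 0.0
grip_force: 0.0
t 11.1 slz now mm [-20.8379  -4.4449 231.8506] F [-0.0139  0.4622 -0.5497] w 4.3927392549180744e-05
turn -0.001051678132142797 q [ 0.5072  0.0072 -0.2489  1.8719  0.0016  1.2631 -1.0211]
no cap seen
cap px [269.8095 195.9524] 21 wheel deg 0.5 err px 0.2900290908866597
no cap seen
```

View pics/ov12.png

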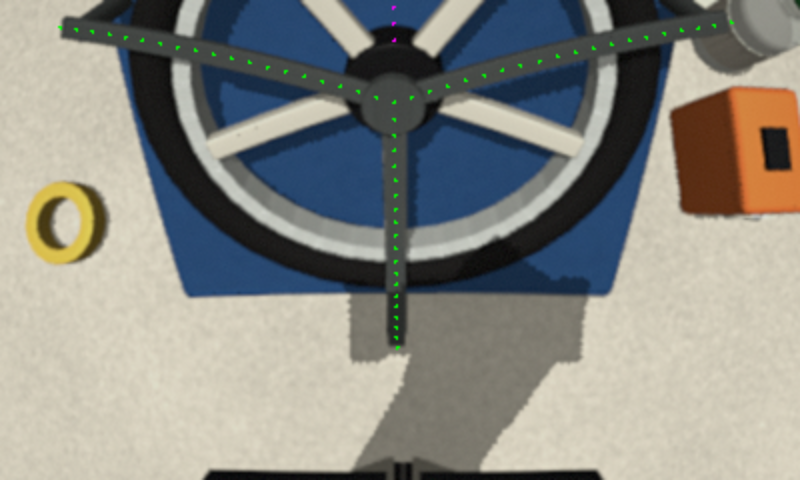

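The bracket overlay fits, and the two lower spokes, ending at (213,147) and (580,145), mirror each other about the vertical arm. The stem is therefore within about 1° of twelve o'clock. The hand is clear, and the tape and inflator are where they stood.

```bash
python3 -c "
from workcell import ticket
print(ticket.hand_in())"
```

```text
the job is handed in; nothing more can be done
None
```

The valve stem is at twelve o'clock, to within about 1° by the cameras: I turned the wheel by its spokes in three pushes, took the hand clear and handed the job in at about 11 s of the 58 s allowed.

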